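# Close a dowelled edge joint and hold it under pressure

## Robot

A 7-joint arm with a two-finger parallel gripper is mounted at the origin on the work surface. World frame = base frame: x ahead of the robot, y to its left, z up, the work surface at z = 0. Lengths are in m, angles in rad, forces in N, time in s.
With the tool pointing down it reaches from about 0.4 to 0.85 m from the base axis. Payload 4.5 kg.
Tool frame: the origin (TCP) lies at the very end of the fingers, on their centre line; the grasp point (between the pads) lies 19 mm behind it (r.pinch_z is the distance from the TCP to the grasp point, in m); z points along the fingers, y is the line along which they close (so a half turn about z gives the same grasp; the last joint's range is limited). The gripper opens to 88 mm and grips with 3 to 60 N. Pads are 18 mm wide; open, the fingers measure 123 mm over their backs; the gripper's body (75 mm by 187 mm) begins 45 mm behind the grasp point.
Start: joints at [-1.256, 0.689, -0.195, 1.565, 0.157, 0.902, -0.215], TCP at [0.173, 0.601, 0.239] pointing down, gripper open.
Joint ranges: [-3.01, 3.01], [-0.46, 2.08], [-1.47, 1.51], [0.13, 2.56], [-1, 4.14], [0.04, 2.09], [-2.66, 2.66]. Speed limits (rad/s): [2.57, 2.57, 3.14, 3.14, 3.14, 3.14, 3.14].

## Interface

Orientations are given as a unit quaternion [w, x, y, z].
In Python, from cell import r gives the robot as it stands.
- The arm moves only by the tool shift_gripper, called after "Emit:" by a JSON object that holds its "method" and its "body", one argument or row to a line. Schema: {"type":"object","properties":{"rows":{"type":"string"},"grip_force":{"type":"number"},"only":{"type":"string"},"quiet":{"type":"boolean"},"lines":{"type":"string"}},"required":["rows"],"additionalProperties":false}. rows is a string of 1 to 5 rows, parted by a bar, with the numbers parted by spaces; each row has 7 numbers: the opening from 0.0 (shut) to 1.0 (fully open), then dx, dy, dz in shares of 0.75 m (1.0 is 0.75 m), then a rotation vector rx, ry, rz in fractions of the full range, 1 being pi rad; each row is the pose to reach, as a shift and turn from the pose commanded when the call began, along the tool's axes at that moment; what a row does not reach only later rows make up. A row lasts 1/10 s, in which the tool goes at most 0.05 m and 0.15 rad, less where a joint would pass 70% of its speed; a pose out of reach is approached as far as the arm can. The fingers move at their own pace and stop on an object; grip_force is the grip in N (left out, the last holds). Time passes only in rows, so rows that do not move let the fingers close. The tool returns the time, the measured TCP pose, the force, the opening and the grip force at its end. only (a regular expression) keeps the lines of the reply that match it, lines (a string "A,B") keeps lines A to B, and quiet returns only ok. No shift or turn number may pass 1 either way. Input that does not fit is refused with a message, and nothing moves.
- r.get_obs(): the state, without advancing time (a new reading comes with each control period).
- r.camera(name): name is "scene" or "side" or "wrist"; returns a dict with "pixels" (420x560x3 uint8, red, green, blue), "fx", "fy", "cx", "cy" (pixels), "R" (3x3) and "t" (3): a world point X has camera coordinates R X + t. Camera axes: x right, y down, z forward; pixel columns grow to the right and rows downward; lengths in m; the calibration is good to about 2 mm. The wrist camera is an equidistant fisheye: a pixel r from the principal point sees the ray r / f radians off the axis. A picture is of the moment at which its call begins. There is no depth.
- r.sign_off(): hands the job in; it is judged then, once.
The state is a dict: "time": time; "joint_positions": joint angles; "joint_velocities": joint speeds; "joint_efforts": joint torques, N m; "eef_pos": TCP position; "eef_rot": TCP orientation; "ft_force": force on the tool from outside, world axes, zero at the start; "torque": the same for the moment, N m; "width": opening from 0.0 (shut) to 1.0 (fully open); "gripper_force": force on a finger pad.
Only numpy, scipy, OpenCV 4.12 (cv2) and the standard library are available. Lean on these libraries where they do the work, as an engineer would, in place of code of your own. Each camera call takes 0.05 s, during which the arm holds its last target. There are 200 camera calls.

## Task

Slide the dark walnut board straight up out of its slot in the rack by its top edge and, keeping it upright, fit the holes in its bottom edge over the two dowels of the walnut board clamped in the vice. Push it down with firm hand pressure, without forcing it, until the joint is fully closed with no gap, and finish while still holding it pressed down: do not let go. Leave the other boards in the rack and everything else on the bench undisturbed.

Things in the scene. Friction and masses are not known exactly. Their poses are not given: they have to be found in the camera images.
- upper_board: The loose dark walnut board to fit, 22 mm thick (its x), 150 mm long (y), 110 mm high (z), about 0.24 kg, upright in one of the rack's three slots. Origin: centre of its bottom edge, z up. Two dowel holes go up into the bottom edge at y = -45 and +45 mm, mid-thickness, 9.5 mm wide, 24 mm deep. Same either way round.
- upper_top (a point): Centre of the top edge of the loose walnut board, 110 mm above its origin.
- lower_board: The dark walnut board clamped upright in the vice, standing on the bench; fixed. 22 mm thick (x), 150 mm long (y), 110 mm high (z). Origin: centre of its bottom edge. Two pale wooden dowels, 8 mm thick with ends tapered to 4 mm over the last 4 mm, stand 20 mm up from its top edge at y = -45 and +45 mm, mid-thickness.
- joint_edge (a point): Centre of the top edge of the clamped board, 110 mm above the bench; dowel tips are 20 mm higher. With the joint closed the loose board's origin is here.
- vice: Beech twin-screw vice fixed to the bench, left or right of the robot: two jaws 260 mm long (its y), 80 mm high, gripping the lower board, which is parallel to it. Green handwheels reach 108 mm out on its -x side; a rear foot with two holdfasts 115 mm out and 76 mm high on its +x side. Origin: on the bench, midway between the jaws.
- rack: Plywood rack fixed to the bench on the other side from the vice, 195 (x) by 182 mm (y): 15 mm floor, two grooved cheeks 85 mm high at its y ends. Three slots at x = -65, 0, 65 mm, 26 mm wide, hold boards by their ends (play 2 mm per face, 4 mm per end), bottoms 15 mm above the bench, axes parallel to the rack's; faces open between the cheeks. Origin: on the bench, centre of the footprint.
- pine_board: Pale pine board in another slot of the rack, 22 x 150 x 110 mm, origin at the centre of its bottom edge. A bystander.
- ply_board: Plywood board in the remaining slot of the rack, 22 x 150 x 105 mm, origin at the centre of its bottom edge. A bystander.
- glue_bottle: White glue bottle with orange cap, 60 mm wide, 170 mm high, origin under its centre, on the far part of the bench. A bystander.
- tape_roll: Grey roll of tape lying flat, 110 mm wide, 50 mm high, origin under its centre, on the right of the bench. A bystander.
- carving: Small carved wooden figure on a 75 mm square foot, 207 mm high, origin under its centre, on the far part of the bench. A bystander.
- flint: White and grey lump of flint, 110 x 70 x 55 mm, origin under its centre, on the far part of the bench. A bystander.
- mallet: Round carver's mallet standing on its head, 94 mm wide, 240 mm high, origin under its centre, on the far left of the bench. A bystander.
- dowel_tray: Blue open tray of spare dowels, 110 x 150 x 35 mm, origin under its centre, on the left of the bench. A bystander.

How it is judged:
On the way, in this order (a step that is already met when the one before it is completed fails the run):
1. the walnut board has been slid up out of its slot: held by the fingers, its bottom edge above the rack's cheeks (z of upper_board in the frame of rack above 0.088 m and contact force between the fingers and upper_board above 3 N), for 0.1 s.
2. the dowels have entered the holes: the board is over the clamped one, in line with it and less than 14 mm above its edge (horizontal distance between upper_board and joint_edge below 0.004 m and angle between the x axis of upper_board and the x axis of lower_board, either way round below 0.05 rad and angle between the z axis of upper_board and the z axis of lower_board, either way round below 0.04 rad and z of upper_board in the frame of joint_edge below 0.014 m), for 0.1 s.
At the end, for the whole second after the job is handed in: The walnut board sits on the clamped board's dowels (centres within 4 mm, turned or leaning under 2.3 degrees), the joint gap is under 2 mm, and the robot still holds it, pressing the boards together with more than 7 N in all (2 to 3 N of this is the board's weight) (horizontal distance between upper_board and joint_edge below 0.004 m and angle between the x axis of upper_board and the x axis of lower_board, either way round below 0.05 rad and angle between the z axis of upper_board and the z axis of lower_board, either way round below 0.04 rad and z of upper_board in the frame of joint_edge below 0.002 m and contact force between upper_board and lower_board above 7 N and contact force between the fingers and upper_board above 3 N); the arm keeps its last pose, push and grip.
It fails at once if the walnut board is tipped by more than about 20 degrees (angle between upper_board's own z axis and vertical above 0.35 rad).
It fails at once if the joint is forced: more than 100 N between the two walnut boards (contact force between upper_board and lower_board above 100 N).
It fails at once if another thing on the bench or in the rack is moved by more than 20 mm (distance of any of pine_board, ply_board, glue_bottle, tape_roll, carving, flint, mallet, dowel_tray from where it was at the start of the episode above 0.02 m).
It also fails if it takes over 42 s, if anything falls off the work surface, if the arm or the gripper's body presses on something with over 40 N, if the wrist force passes 120 N, or if a joint passes its speed limit or range.

## Working session

There is one attempt and no reset: what is moved stays moved. The work goes in short steps, Python scripts to look and compute and a tool call to move; the robot and the scene stay as the last step left them, time stands still between calls to the robot, and variables do not carry over. Pictures are saved under pics/ and viewed, at most 10 in all, crops included, and the job is handed in when it is done.

```bash
ls; mkdir -p pics; python3 - <<'E'
from cell import r
import cv2,numpy as np
for n in("scene","side","wrist"):
    c=r.camera(n);cv2.imwrite(f"pics/{n}0.png",c["pixels"][:,:,::-1]);print(n,c["fx"],c["cx"],c["cy"],np.round(-c["R"].T@c["t"],3),np.round(c["R"],3).tolist())
o=r.get_obs();print(o,r.pinch_z)
E
```

```text
cell.py
pics
scene 461.25841659563775 277.4485692414578 209.16260884470248 [ 1.36  -0.863  1.134] [[0.732, 0.681, 0.008], [0.453, -0.478, -0.752], [-0.508, 0.554, -0.659]]
side 482.1696453427252 278.84393172954316 201.11007677527715 [-0.225 -0.736  1.201] [[0.68, -0.733, -0.011], [-0.527, -0.478, -0.703], [0.509, 0.484, -0.712]]
wrist 325.19226210127806 274.79752657695684 212.0052212973412 [0.109 0.62  0.384] [[0.277, 0.961, -0.002], [0.927, -0.266, 0.265], [0.254, -0.075, -0.964]]
{'time': 0.15, 'joint_positions': array([-1.25620167,  0.68979504, -0.19455315,  1.56606662,  0.15729269,
        0.90252915, -0.21509176]), 'joint_velocities': array([-0.00124163, -0.00331389,  0.0009774 , -0.00216785,  0.00030793,
        0.00112294,  0.00159097]), 'joint_efforts': array([-1.02964848e-03, -5.27865136e+01, -1.26850929e+00, -1.53587508e+01,
       -5.25264186e-02,  3.84436556e-03,  1.05333211e-04]), 'eef_pos': array([0.17308812, 0.60005995, 0.23810288]), 'eef_rot': array([-5.66476875e-05,  1.39894821e-01,  9.90166119e-01, -7.01628013e-04]), 'ft_force': array([-0.09048559,  1.21574304,  1.09634016]), 'torque': array([-0.01894448, -0.02355428, -0.02407247]), 'gripper_force': 0.0, 'width': 0.9984407473744088} 0.0187
```

View pics/scene0.png

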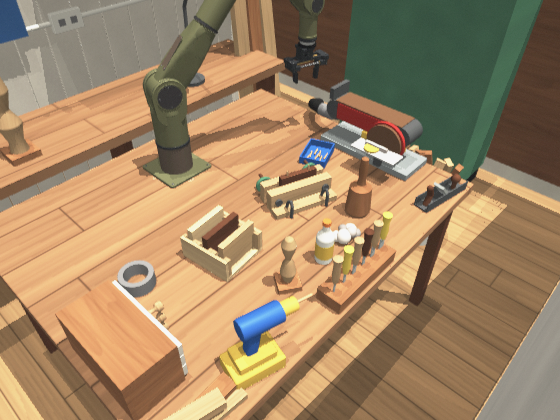

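View pics/side0.png

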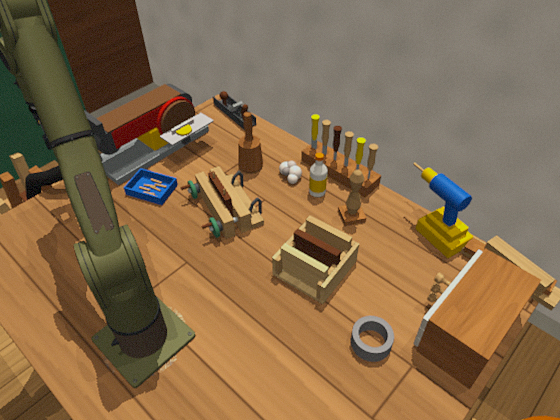

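View pics/wrist0.png

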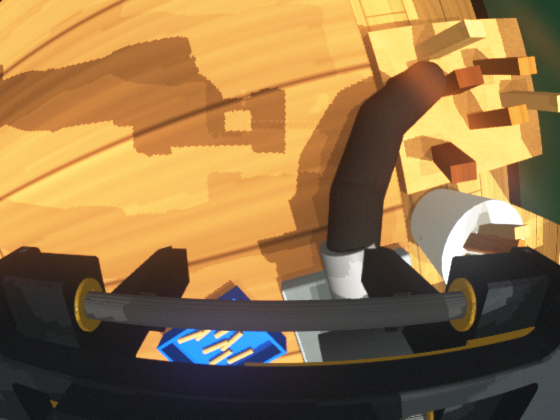

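The scene view shows the rack at about (222,240) with the dark board in it, and the vice at (295,190). In the side view the rack is at (317,257) and the vice at (228,200). The wrist camera sees neither. I'll enlarge the crops.

```bash
python3 - <<'E'
import cv2,numpy as np
a=cv2.imread("pics/scene0.png");b=cv2.imread("pics/side0.png")
f=lambda im,x,y,w,h:cv2.resize(im[y:y+h,x:x+w],None,fx=4,fy=4,interpolation=cv2.INTER_CUBIC)
cv2.imwrite("pics/c1.png",np.vstack([np.hstack([f(a,175,200,95,75),f(a,250,155,95,75)]),np.hstack([f(b,270,210,95,75+0),f(b,188,158,95,75)])]))
E
```

```text
(no output)
```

View pics/c1.png

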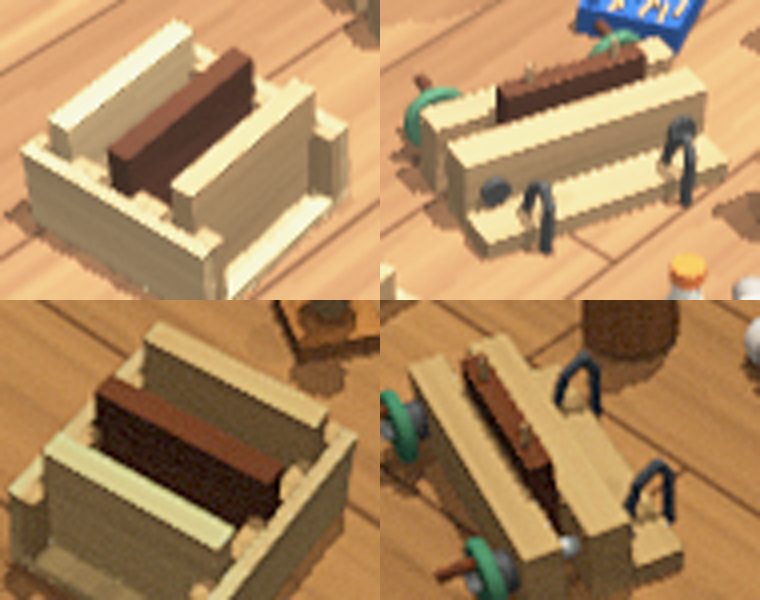

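Crops: the walnut board is in the middle slot, with its top edge from about (205,239) to (236,213) in the scene view and (296,307/4) in the side crop. The clamped board has two dowels. Next I'll segment the top faces and project them onto their known planes.

```bash
cat > h.py <<'E'
import cv2,numpy as np
def ray(c,uv):
    uv=np.atleast_2d(uv).astype(float)
    d=np.c_[(uv[:,0]-c["cx"])/c["fx"],(uv[:,1]-c["cy"])/c["fy"],np.ones(len(uv))]
    return -c["R"].T@c["t"],d@c["R"]
def rayf(c,uv):
    uv=np.atleast_2d(uv).astype(float)
    p=(uv-[c["cx"],c["cy"]])/[c["fx"],c["fy"]];th=np.linalg.norm(p,axis=1)
    d=np.c_[p*(np.sin(th)/th)[:,None],np.cos(th)]
    return -c["R"].T@c["t"],d@c["R"]
def plane(od,z):
    o,d=od;return (o+d*((z-o[2])/d[:,2])[:,None])[:,:2]
def rect(P):
    (c,s,a)=cv2.minAreaRect((np.asarray(P)*1000).astype(np.float32))
    if s[0]>s[1]:a+=90;s=s[::-1]   # a = direction (deg) of long axis minus 90 -> x-axis dir
    return np.round(c,1),np.round(s,1),round((a+90)%180,2)   # long-axis direction
E
python3 - <<'E'
from cell import r
from h import *
for n,bx in(("scene",[(195,205,245,255),(270,160,315,190)]),("side",[(285,225,345,275),(200,165,245,205)])):
    c=r.camera(n);im=c["pixels"];hsv=cv2.cvtColor(im,cv2.COLOR_RGB2HSV)
    for (x0,y0,x1,y1),z in zip(bx,(.125,.110)):
        s=im[y0:y1,x0:x1].astype(int);R,G,B=s[...,0],s[...,1],s[...,2]
        br=((R-B)>15)&(R>1.5*G)
        print(n,z,br.sum(),np.histogram(R[br],bins=range(20,180,10))[0])
        t,_=cv2.threshold(R[br].astype(np.uint8),0,255,cv2.THRESH_OTSU)
        m=(br&(R>t)).astype(np.uint8)
        k,l,st,_=cv2.connectedComponentsWithStats(m);i=1+st[1:,4].argmax()
        v,u=np.where(l==i);print(t,st[i],rect(plane(ray(c,np.c_[u+x0,v+y0]),z)))
E
```

```text
scene 0.125 286 [  0   0   0   0   0  10  58  10  12   3   5  17  65 105   1]
117.0 [  8   7  34  28 194] (array([ 501.5, -196.9]), array([ 19.6, 146.2]), 96.39)
scene 0.11 199 [ 0  0  0  0  1  2 72  2  8  5  2  5 25 53 21]
120.0 [ 10   6  35  13 106] (array([482.7, 201.6]), array([ 19.3, 143. ]), 70.69)
side 0.125 836 [ 13  82 287 113   9  12  10   6  26 112 156   3   1   2   4]
82.0 [  9   3  47  28 306] (array([ 498.8, -194.9]), array([ 23.6, 149.9]), 96.92)
side 0.11 316 [ 8 27 23 11  2 22 20 21 23 55 77 14 10  2  0]
85.0 [  8   7  23  28 178] (array([478.2, 205.1]), array([ 25.3, 148.9]), 72.57)
```

Both views agree, and the rectangles come out near 150×22. The loose board is at about (0.500,-0.196) with its long axis at 96.7°. The clamped board is at about (0.480,0.204), 71.6°. I'll fly via the vice so the wrist camera can measure it.

The manual's scale: shifts go in shares of 0.75 m and turns go in shares of pi rad. Converting my numbers, -0.21 m / 0.75 = -0.28, -0.05 m / 0.75 = -0.0667, 0.48 rad / 3.1416 = 0.1528.

```bash
cat > go.py <<'E'
# how far to go: python3 go.py x y z ydir_deg  -> shift and turn in the tool's axes (tool kept pointing down)
import sys,numpy as np
from scipy.spatial.transform import Rotation as Ro
from cell import r
x,y,z,a=map(float,sys.argv[1:]);o=r.get_obs();q=o["eef_rot"];R=Ro.from_quat(np.r_[q[1:],q[0]])
a=np.radians(a);Y=np.array([np.cos(a),np.sin(a),0]);Z=np.array([0,0,-1.])
T=Ro.from_matrix(np.c_[np.cross(Y,Z),Y,Z])
print("shift",np.round(R.inv().apply(np.array([x,y,z])-o["eef_pos"]),4),"turn",np.round((R.inv()*T).as_rotvec(),4),"t",o["time"],"F",np.round(o["ft_force"],2))
E
```

Emit:
{"method": "shift_gripper", "body": {
  "rows": "1 -0.0667 -0.0467 -0.0667 0 0 0.0382 | 1 -0.12 -0.0933 -0.08 0 0 0.0764 | 1 -0.1733 -0.1333 -0.08 0 0 0.1146 | 1 -0.2267 -0.1733 -0.08 0 0 0.1528 | 1 -0.28 -0.2133 -0.08 0 0 0.191",
  "grip_force": 20
}}

```text
time: 0.75
eef_pos: [0.3141, 0.4104, 0.2988]
eef_rot: [0.0, 0.428, 0.904, 0.001]
ft_force: [0.6, -0.1, 0.4]
width: 0.997
gripper_force: 0.0
```

```bash
python3 go.py .48 .204 .28 6.7
```

```text
shift [-0.2648 -0.0022  0.0187] turn [ 0.0011 -0.0008  0.5684] t 0.75 F [ 0.65 -0.12  0.42]
```

Scaled: -0.24 m / 0.75 = -0.32, -0.2 m / 0.75 = -0.2667, 0.57 rad / 3.1416 = 0.1814.

Emit:
{"method": "shift_gripper", "body": {
  "rows": "1 -0.0667 0 0 0 0 0.0382 | 1 -0.1333 0 0 0 0 0.0764 | 1 -0.2 0 0 0 0 0.1146 | 1 -0.2667 0 0.0133 0 0 0.1528 | 1 -0.32 0 0.02 0 0 0.1814"
}}

```text
time: 1.25
eef_pos: [0.4673, 0.2241, 0.283]
eef_rot: [0.0, 0.666, 0.746, -0.0]
ft_force: [0.2, 0.5, 0.3]
width: 0.995
gripper_force: 0.0
```

Emit:
{"method": "shift_gripper", "body": {
  "rows": "1 0 0 0 0 0 0 | 1 0 0 0 0 0 0"
}}

```text
time: 1.45
eef_pos: [0.4661, 0.2261, 0.283]
eef_rot: [-0.0, 0.664, 0.748, -0.0]
ft_force: [-0.2, 0.7, -0.4]
width: 1.0
gripper_force: 0.0
```

```bash
python3 - <<'E'
from cell import r
import cv2
c=r.camera("wrist");cv2.imwrite("pics/w1.png",c["pixels"][:,:,::-1])
E
python3 go.py .5 -.196 .24 6.7
```

```text
shift [-0.4246 -0.0169  0.0428] turn [-0.0006 -0.0008  0.0043] t 1.5 F [ 0.41 -0.14  0.73]
```

View pics/w1.png

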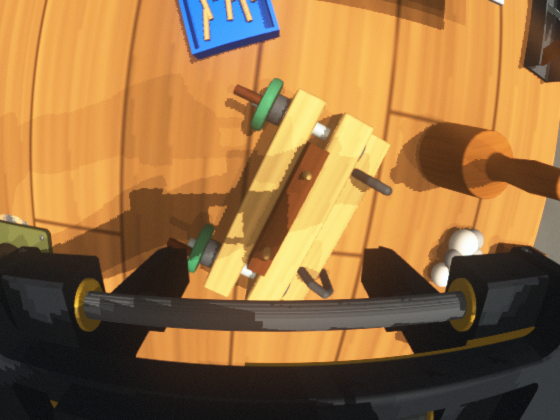

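The wrist view shows the clamped board from about (320,148) to (257,272), with dowels at about (307,175) and (267,254). I'll measure both.

```bash
cat > wm.py <<'E'
import sys
from cell import r
from h import *
x0,y0,x1,y1=map(int,sys.argv[1:5]);z=float(sys.argv[5])
c=r.camera("wrist");im=c["pixels"];s=im[y0:y1,x0:x1].astype(int);R,G,B=s[...,0],s[...,1],s[...,2]
br=(R>1.65*G)&(R>50)
print(br.sum(),np.histogram(R[br],bins=range(50,220,10))[0])
m=br.astype(np.uint8);k,l,st,_=cv2.connectedComponentsWithStats(m);i=1+st[1:,4].argmax();m=(l==i).astype(np.uint8)
v,u=np.where(m);print(st[i],rect(plane(rayf(c,np.c_[u+x0,v+y0]),z)))
cn,_=cv2.findContours(m,cv2.RETR_EXTERNAL,cv2.CHAIN_APPROX_NONE);f=np.zeros_like(m);cv2.drawContours(f,cn,0,1,-1)
f=cv2.morphologyEx(f,cv2.MORPH_CLOSE,np.ones((9,9),np.uint8))
P=plane(rayf(c,np.argwhere(f)[:,::-1]+[x0,y0]),z);M=P.mean(0);e=np.linalg.eigh(np.cov(P.T));a=e[1][:,1]
print("mean",M*1000,"len",np.sqrt(12*e[0])*1000,"dir",np.degrees(np.arctan2(a[1],a[0]))%180)
k,l,st,ce=cv2.connectedComponentsWithStats((f&(1-m)).astype(np.uint8))
for j in range(1,k):
    if st[j,4]>8:print("hole",st[j],ce[j]+[x0,y0],plane(rayf(c,ce[j]+[x0,y0]),z+.018)*1000)
cv2.imwrite("pics/m.png",cv2.resize(np.hstack([im[y0:y1,x0:x1,::-1],np.dstack([f*120+m*120]*3)]),None,fx=3,fy=3))
E
python3 wm.py 235 135 335 285 .11
```

```text
2697 [  0   0  75 127 487 258  78 102 212 453 451 396  52   5   1   0]
[  13   10   81  132 2681] (array([478.9, 208.2]), array([ 23.9, 149.6]), 70.39)
mean [480.59229675 211.53338047] len [ 22.37652102 145.28150931] dir 70.36890833104339
hole [67 37 11 11 87] [307.40229885 177.05747126] [[494.12744209 251.22506866]]
hole [46 56  5 12 17] [282.58823529 196.70588235] [[473.37268943 229.56473371]]
hole [39 69  8  9 14] [276.92857143 207.78571429] [[469.37629957 218.13059621]]
hole [28 91  6 11 20] [265.4  230.15] [[460.97766491 194.37925024]]
hole [ 19 109  18  18 134] [265.57462687 253.09701493] [[463.86474655 170.29637458]]
```

View pics/m.png

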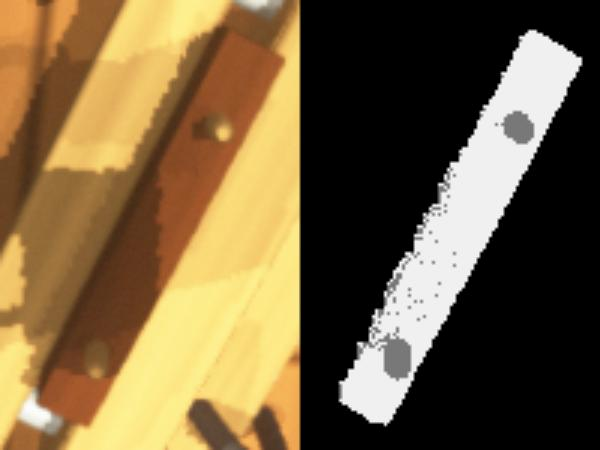

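The mask fits the board apart from some shadowed side face on its left, so the centre is about (479–480, 206–209) mm at about 70.4°. Next is the rack, for the same view.

Scaled: -0.25 m / 0.75 = -0.3333, -0.015 m / 0.75 = -0.02.

Emit:
{"method": "shift_gripper", "body": {
  "rows": "1 -0.0667 0 -0.02 0 0 0 | 1 -0.1333 0 -0.02 0 0 0 | 1 -0.2 0 -0.02 0 0 0 | 1 -0.2667 0 -0.02 0 0 0 | 1 -0.3333 0 -0.02 0 0 0",
  "quiet": true
}}

```text
ok
```

Emit:
{"method": "shift_gripper", "body": {
  "rows": "0.5 -0.0667 -0.0133 0 0 0 0 | 0.5 -0.1333 -0.0227 0 0 0 0 | 0.5 -0.2 -0.0227 0 0 0 0 | 0.5 -0.2 -0.0227 0 0 0 0 | 0.5 -0.2 -0.0227 0 0 0 0"
}}

```text
time: 2.55
eef_pos: [0.4969, -0.1699, 0.2982]
eef_rot: [-0.0, 0.663, 0.748, 0.0]
ft_force: [1.2, 1.1, -0.2]
width: 0.576
gripper_force: 0.0
```

```bash
python3 - <<'E'
from cell import r
import cv2
c=r.camera("wrist");cv2.imwrite("pics/w2.png",c["pixels"][:,:,::-1])
E
python3 go.py .5 -.196 .24 6.7
```

```text
shift [-0.028  -0.0005  0.0581] turn [ 0.0003 -0.0016  0.0057] t 2.6 F [-0.04  0.13  1.04]
```

View pics/w2.png

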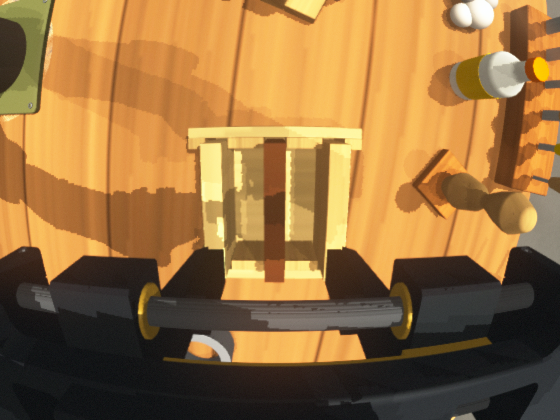

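The wrist view shows the walnut board from (274,140) to (274,281), fully visible and nearly lined up with the tool.

```bash
python3 wm.py 255 130 295 292 .125; python3 go.py .5 -.198 .23 6.9
```

```text
2408 [  0   0   0   2 211 196 499  25 227 782 360  81   1  17   7   0]
[   9   82   20   72 1192] (array([ 503.7, -227.2]), array([20.9, 81. ]), 97.09)
mean [ 504.25022156 -228.90974724] len [20.38568613 76.38709804] dir 96.83847130675804
hole [10 83 19 14 83] [273.45783133 219.87951807] [[ 499.32024826 -189.87723984]]
shift [-0.0307 -0.0009  0.068 ] turn [ 0.0001 -0.0017  0.0038] t 2.65 F [ 0.31  0.49 -0.08]
```

```bash
sed -i 's/br=(R>1.65\*G)&(R>50)/br=(R>1.5*G)\&(R>50)\&(R-B>30)\&(R<185)/; s/^m=br.astype(np.uint8);/m=cv2.morphologyEx(br.astype(np.uint8),cv2.MORPH_OPEN,np.ones((5,5)));m=cv2.morphologyEx(m,cv2.MORPH_CLOSE,np.ones((9,1)));/' wm.py; python3 wm.py 255 130 295 292 .125
```

```text
2923 [  0   0   0   4 603 183 579  43 147 819 366 170   6   3   0   0]
[   8   11   23  143 2888] (array([ 499.5, -190.8]), array([ 21.6, 152.9]), 96.63)
mean [ 499.23884457 -186.49515055] len [ 20.72333876 151.72492046] dir 96.66005642467113
```

The wrist gives (499.5,-190.8) mm and the fixed cameras (500,-196). The wrist-to-fixed offset (+4 to 5 mm in y) is the same for both boards, so the relative displacement holds. I'll aim for y = -0.194 and descend.

Scaled: 0.1 m / 0.75 = 0.1333, 0.07 m / 0.75 = 0.0933.

```bash
python3 go.py .5 -.194 .088 6.7
```

```text
shift [-0.0271 -0.0004  0.2101] turn [ 0.0001 -0.0016  0.0078] t 2.7 F [ 0.55  1.71 -0.1 ]
```

Emit:
{"method": "shift_gripper", "body": {
  "rows": "0.5 -0.0347 0 0.04 0 0 0 | 0.5 -0.0347 0 0.0933 0 0 0 | 0.5 -0.0347 0 0.1333 0 0 0 | 0.5 -0.0347 0 0.1333 0 0 0 | 0.5 -0.0347 0 0.1333 0 0 0",
  "grip_force": 45
}}

```text
time: 3.2
eef_pos: [0.5003, -0.1945, 0.1986]
eef_rot: [-0.0, 0.662, 0.749, 0.0]
ft_force: [-0.2, 0.1, 0.8]
width: 0.501
gripper_force: 0.0
```

```bash
python3 go.py .5 -.194 .088 6.7
```

```text
shift [ 0.0005 -0.0003  0.1106] turn [-0.     -0.0008  0.0057] t 3.2 F [-0.18  0.06  0.84]
```

Scaled: 0.11 m / 0.75 = 0.1467, 0.1 m / 0.75 = 0.1333, 0.005 rad / 3.1416 = 0.0016.

Emit:
{"method": "shift_gripper", "body": {
  "rows": "0.5 0 0 0.0533 0 0 0.0016 | 0.5 0 0 0.1067 0 0 0.0016 | 0.5 0 0 0.1333 0 0 0.0016 | 0.5 0 0 0.1467 0 0 0.0016 | 0.5 0 0 0.1467 0 0 0.0016"
}}

```text
time: 3.7
eef_pos: [0.5006, -0.1957, 0.0887]
eef_rot: [0.0, 0.665, 0.747, 0.0]
ft_force: [0.2, 0.3, 0.0]
width: 0.501
gripper_force: 0.0
```

Emit:
{"method": "shift_gripper", "body": {
  "rows": "0 0 0 0 0 0 0 | 0 0 0 0 0 0 0 | 0 0 0 0 0 0 0 | 0 0 0 0 0 0 0 | 0 0 0 0 0 0 0"
}}

```text
time: 4.2
eef_pos: [0.5003, -0.1963, 0.0893]
eef_rot: [0.001, 0.665, 0.747, 0.0]
ft_force: [-0.4, 0.2, 6.9]
width: 0.246
gripper_force: 44.9
```

```bash
python3 go.py .5 -.194 .088 6.7
```

```text
shift [ 0.0024 -0.      0.0013] turn [ 0.0016  0.0007 -0.0021] t 4.2 F [-0.42  0.25  6.87]
```

Gripped: the opening is 21.7 mm and the side forces are about zero. Lifting.

Scaled: -0.12 m / 0.75 = -0.16, -0.1 m / 0.75 = -0.1333.

Emit:
{"method": "shift_gripper", "body": {
  "rows": "0 0 0 -0.0267 0 0 0 | 0 0 0 -0.0533 0 0 0 | 0 0 0 -0.0933 0 0 0 | 0 0 0 -0.1333 0 0 0 | 0 0 0 -0.16 0 0 0"
}}

```text
time: 4.7
eef_pos: [0.5, -0.1962, 0.21]
eef_rot: [0.001, 0.665, 0.747, 0.0]
ft_force: [1.6, -0.2, -3.4]
width: 0.248
gripper_force: 44.9
```

Emit:
{"method": "shift_gripper", "body": {
  "rows": "0 0 0 -0.04 0 0 0 | 0 0 0 -0.0733 0 0 0 | 0 0 0 -0.0733 0 0 0 | 0 0 0 -0.0733 0 0 0 | 0 0 0 -0.0733 0 0 0"
}}

```text
time: 5.2
eef_pos: [0.4986, -0.1955, 0.2616]
eef_rot: [-0.002, 0.665, 0.747, -0.001]
ft_force: [-0.1, 1.8, -3.9]
width: 0.241
gripper_force: 44.9
```

```bash
python3 - <<'E'
from cell import r
import cv2,numpy as np
a=r.camera("scene")["pixels"];b=r.camera("side")["pixels"];w=r.camera("wrist")["pixels"]
f=lambda im,x,y:cv2.resize(im[y:y+140,x:x+130],None,fx=3,fy=3,interpolation=cv2.INTER_CUBIC)
cv2.imwrite("pics/g.png",np.hstack([f(a,160,140),f(b,250,160)])[:,:,::-1]);cv2.imwrite("pics/gw.png",w[:,:,::-1])
E
python3 go.py .48 .205 .27 -19.2
```

```text
shift [ 0.4003  0.0271 -0.0077] turn [-0.0027 -0.0006  0.4502] t 5.35 F [-0.23  0.17 -3.45]
```

View pics/g.png

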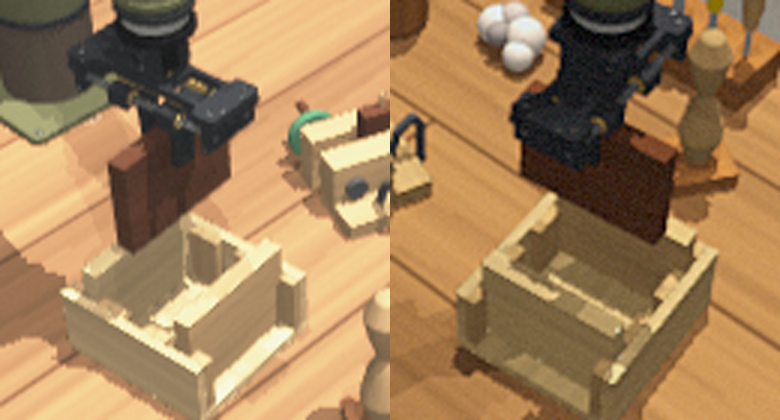

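The board hangs level in the fingers, and the rack boards look in place. Moving over the vice.

Scaled: 0.23 m / 0.75 = 0.3067, 0.18 m / 0.75 = 0.24, 0.34 rad / 3.1416 = 0.1082.

Emit:
{"method": "shift_gripper", "body": {
  "rows": "0 0.04 0 0 0 0 0.0191 | 0 0.1067 0.0067 0 0 0 0.0382 | 0 0.1733 0.0133 0 0 0 0.0573 | 0 0.24 0.02 0 0 0 0.0828 | 0 0.3067 0.0267 0 0 0 0.1082",
  "quiet": true
}}

```text
ok
```

```bash
python3 go.py .48 .203 .262 -19.4
```

```text
shift [ 0.1602 -0.0504  0.0006] turn [-0.0009  0.0003  0.1099] t 5.85 F [ 1.08 -0.4  -3.72]
```

Scaled: 0.16 m / 0.75 = 0.2133, 0.13 m / 0.75 = 0.1733, 0.11 rad / 3.1416 = 0.035.

Emit:
{"method": "shift_gripper", "body": {
  "rows": "0 0.06 -0.0187 0 0 0 0.0127 | 0 0.12 -0.0373 0 0 0 0.0255 | 0 0.1733 -0.0547 0 0 0 0.035 | 0 0.2133 -0.0667 0 0 0 0.035 | 0 0.2133 -0.0667 0 0 0 0.035"
}}

```text
time: 6.35
eef_pos: [0.4788, 0.2074, 0.2621]
eef_rot: [-0.002, 0.812, 0.583, 0.0]
ft_force: [-0.1, 0.1, -3.9]
width: 0.243
gripper_force: 44.9
```

```bash
python3 go.py .48 .203 .219 -19.4
```

```text
shift [-0.0039  0.0027  0.0431] turn [-0.0024 -0.0023  0.0134] t 6.35 F [-0.05  0.11 -3.9 ]
```

Emit:
{"method": "shift_gripper", "body": {
  "rows": "0 0 0 0.0133 0 0 0 | 0 0 0 0.0267 0 0 0 | 0 0 0 0.04 0 0 0 | 0 0 0 0.04 0 0 0 | 0 0 0 0.04 0 0 0"
}}

```text
time: 6.85
eef_pos: [0.4802, 0.1999, 0.2328]
eef_rot: [-0.0, 0.816, 0.579, -0.001]
ft_force: [0.4, -0.2, -2.6]
width: 0.246
gripper_force: 44.9
```

```bash
python3 - <<'E'
from cell import r
import cv2,numpy as np
a=r.camera("scene")["pixels"];b=r.camera("side")["pixels"]
f=lambda im,x,y:cv2.resize(im[y:y+110,x:x+80],None,fx=5,fy=5,interpolation=cv2.INTER_CUBIC)
cv2.imwrite("pics/h1.png",np.hstack([f(a,255,120),f(b,185,115)])[:,:,::-1])
E
python3 go.py .48 .203 .219 -19.4
```

```text
shift [ 0.0021 -0.0014  0.0144] turn [ 0.0005 -0.0005  0.0028] t 6.95 F [-0.27  0.65 -2.42]
```

View pics/h1.png

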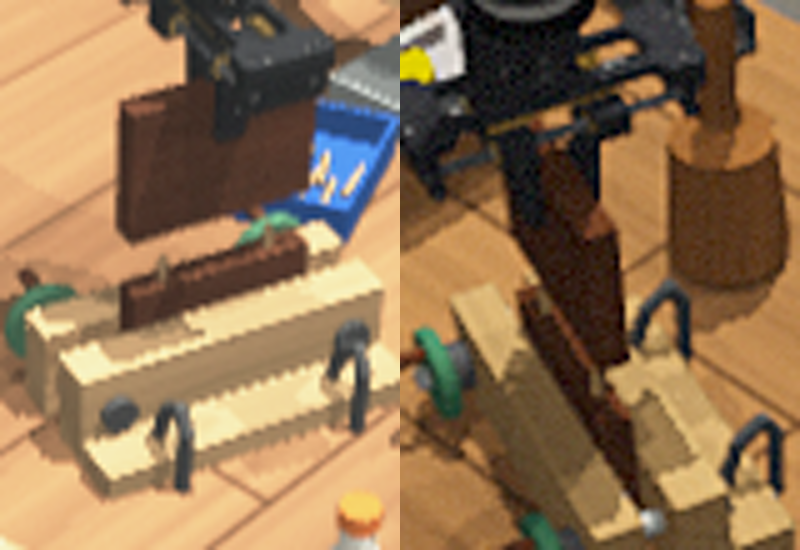

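Scene (left): the board hangs above the clamped one, its bottom corners at about (281,168) and (317,158). Side (right): its bottom -y corner is at about (307,187). I'll take corners from the masks and project them.

```bash
cat > corners.py <<'E'
from cell import r
from h import *
o=r.get_obs();zb=o["eef_pos"][2]-.074;print("tcp",o["eef_pos"],zb)
for n,(x0,y0,x1,y1) in(("scene",(270,130,325,190)),("side",(200,120,245,220))):
    c=r.camera(n);im=c["pixels"];S=8
    s=cv2.resize(im[y0:y1,x0:x1],None,fx=S,fy=S,interpolation=cv2.INTER_CUBIC).astype(int);R,G,B=s[...,0],s[...,1],s[...,2]
    m=((R>1.42*G)&(R-B>12)&(R<150)&(G<95)).astype(np.uint8)
    m=cv2.morphologyEx(m,cv2.MORPH_OPEN,np.ones((S,S)))
    cn,_=cv2.findContours(m,cv2.RETR_EXTERNAL,cv2.CHAIN_APPROX_NONE)
    for k in sorted(cn,key=cv2.contourArea)[::-1][:3]:
        a=cv2.approxPolyDP(k,S*1.2,True)[:,0]
        uv=(a+.5)/S-.5+[x0,y0]
        print(n,cv2.contourArea(k)/S/S)
        for p,q,w in zip(uv,plane(ray(c,uv),zb)*1000,plane(ray(c,uv),.11)*1000):print("  ",np.round(p,1),"zb",np.round(q,1),"z110",np.round(w,1))
    cv2.imwrite(f"pics/k_{n}.png",np.hstack([s[...,::-1],np.dstack([m*255]*3)]))
E
python3 corners.py
```

```text
tcp [0.48061287 0.20051384 0.23340474] 0.1594047437316291
scene 717.2421875
   [279.4 140.2] zb [338.3 258.1] z110 [286.6 315. ]
   [279.3 142.4] zb [348.7 246.2] z110 [297.5 302.4]
   [282.3 144.1] zb [364.7 245.8] z110 [314.2 302. ]
   [279.2 145.6] zb [363.1 230. ] z110 [312.5 285.4]
   [280.7 149.4] zb [385.  214.6] z110 [335.5 269.3]
   [278.7 148.9] zb [377.2 211.9] z110 [327.4 266.4]
   [278.7 156.1] zb [409.1 177.5] z110 [360.9 230.3]
   [281.4 156.7] zb [419.2 181.6] z110 [371.5 234.5]
   [280.2 158.2] zb [422.3 171.3] z110 [374.8 223.8]
   [280.1 156.4] zb [414.4 179.2] z110 [366.5 232.1]
   [278.6 156.7] zb [411.5 174.3] z110 [363.4 226.8]
   [278.3 162.6] zb [436.1 146.4] z110 [389.2 197.6]
   [280.7 160.1] zb [431.7 163.9] z110 [384.6 215.9]
   [280.7 164.2] zb [449.1 144.9] z110 [402.9 196. ]
   [278.4 163.8] zb [441.7 141. ] z110 [395.1 191.9]
   [279.9 166.6] zb [457.  132.4] z110 [411.2 182.9]
   [283.3 167.7] zb [470.4 135.7] z110 [425.3 186.3]
   [285.2 164.2] zb [460.9 156.1] z110 [415.3 207.8]
   [286.8 166.6] zb [474.9 149.4] z110 [430.  200.7]
   [293.1 164.4] 
[... 5575 characters left out ...]
   [199.6 195.8] zb [373.9 169.5] z110 [402.3 212.4]
   [199.6 203.2] zb [353.1 145.2] z110 [380.5 186.9]
   [202.2 202.8] zb [359.5 140.5] z110 [387.2 182. ]
   [201.8 207.6] zb [345.6 126. ] z110 [372.6 166.9]
   [199.6 207.3] zb [341.7 131.9] z110 [368.6 173. ]
   [199.6 208.9] zb [337.3 126.7] z110 [363.9 167.6]
   [204.1 212.3] zb [337.2 106.1] z110 [363.9 146. ]
   [207.8 219.4] zb [325.7  76.1] z110 [351.8 114.6]
   [209.2 215.6] zb [338.7  84.8] z110 [365.5 123.7]
   [211.8 216.6] zb [341.3  76. ] z110 [368.1 114.5]
   [212.3 215.1] zb [346.3  79.5] z110 [373.4 118.1][ WARN:0@1.524] global loadsave.cpp:1063 imwrite_ Unsupported depth image for selected encoder is fallbacked to CV_8U.
```

The projected bottom corners, about (469,129) and (516,268) mm, put the board centre within about 2 mm of the TCP, offset along its length. Target TCP is (0.4797,0.2023). The tips should be met at TCP z≈0.204, with the joint closed at ≈0.184.

Scaled: 0.026 m / 0.75 = 0.0347, 0.02 m / 0.75 = 0.0267, 0.004 rad / 3.1416 = 0.0013.

```bash
python3 go.py .4797 .2023 .205 -19.5
```

```text
shift [ 0.0011 -0.0013  0.0286] turn [ 0.0006 -0.0008  0.005 ] t 7.05 F [ 1.26  0.3  -2.62]
```

Emit:
{"method": "shift_gripper", "body": {
  "rows": "0 0.0013 -0.0013 0.0133 0 0 0.001 | 0 0.002 -0.002 0.0267 0 0 0.0013 | 0 0.002 -0.002 0.0347 0 0 0.0013 | 0 0.002 -0.002 0.0347 0 0 0.0013 | 0 0.002 -0.002 0.0347 0 0 0.0013"
}}

```text
time: 7.55
eef_pos: [0.4793, 0.2027, 0.2069]
eef_rot: [-0.0, 0.816, 0.578, -0.0]
ft_force: [0.3, 0.4, -3.7]
width: 0.249
gripper_force: 44.9
```

Emit:
{"method": "shift_gripper", "body": {
  "rows": "0 0 0 0.0027 0 0 0 | 0 0 0 0.0053 0 0 0 | 0 0 0 0.008 0 0 0 | 0 0 0 0.008 0 0 0"
}}

```text
time: 7.95
eef_pos: [0.4794, 0.2029, 0.2011]
eef_rot: [-0.0, 0.816, 0.578, 0.0]
ft_force: [-0.3, 0.3, -3.9]
width: 0.249
gripper_force: 44.9
```

```bash
python3 go.py .4797 .2023 .184 -19.5
```

```text
shift [-0.0005  0.0005  0.0171] turn [ 0.0001 -0.0003  0.0015] t 7.95 F [-0.27  0.28 -3.93]
```

There's no contact force, and the tips should be about 3 mm in. Continuing.

Scaled: 0.003 m / 0.75 = 0.004, 0.002 m / 0.75 = 0.0027.

Emit:
{"method": "shift_gripper", "body": {
  "rows": "0 0 0 0.0013 0 0 0 | 0 0 0 0.0027 0 0 0 | 0 0 0 0.004 0 0 0 | 0 0 0 0.004 0 0 0"
}}

```text
time: 8.35
eef_pos: [0.4795, 0.2031, 0.1981]
eef_rot: [-0.0, 0.816, 0.578, 0.0]
ft_force: [1.4, 1.4, -3.0]
width: 0.244
gripper_force: 44.9
```

Emit:
{"method": "shift_gripper", "body": {
  "rows": "0 0 0 0.0013 0 0 0 | 0 0 0 0.0027 0 0 0 | 0 0 0 0.004 0 0 0 | 0 0 0 0.004 0 0 0"
}}

```text
time: 8.75
eef_pos: [0.4795, 0.203, 0.1951]
eef_rot: [-0.0, 0.816, 0.578, 0.0]
ft_force: [0.4, 2.9, -2.8]
width: 0.243
gripper_force: 44.9
```

```bash
python3 - <<'E'
from cell import r
print(r.get_obs()["torque"])
E
```

```text
[ 0.57531445 -0.0443844   0.00891145]
```

A side force of +2.9 N in y is building, so the dowels are in and pushing the board along its length. I'll yield 0.8 mm that way and go on.

Scaled: 0.003 m / 0.75 = 0.004, 0.002 m / 0.75 = 0.0027.

Emit:
{"method": "shift_gripper", "body": {
  "rows": "0 0.0011 0 0 0 0 0 | 0 0.0011 0 0.0013 0 0 0 | 0 0.0011 0 0.0027 0 0 0 | 0 0.0011 0 0.004 0 0 0 | 0 0.0011 0 0.004 0 0 0"
}}

```text
time: 9.25
eef_pos: [0.4795, 0.2033, 0.192]
eef_rot: [0.0, 0.816, 0.578, -0.0]
ft_force: [-0.3, 1.6, -3.2]
width: 0.245
gripper_force: 44.9
```

Emit:
{"method": "shift_gripper", "body": {
  "rows": "0 0 0 0.0013 0 0 0 | 0 0 0 0.0027 0 0 0 | 0 0 0 0.004 0 0 0 | 0 0 0 0.004 0 0 0"
}}

```text
time: 9.65
eef_pos: [0.4795, 0.2034, 0.189]
eef_rot: [-0.0, 0.816, 0.578, -0.0]
ft_force: [-0.0, 0.9, -4.5]
width: 0.247
gripper_force: 44.9
```

Sliding freely. I'll close the last 5 mm in small steps.

Scaled: 0.004 m / 0.75 = 0.0053, 0.003 m / 0.75 = 0.004.

Emit:
{"method": "shift_gripper", "body": {
  "rows": "0 0 0 0.0013 0 0 0 | 0 0 0 0.0027 0 0 0 | 0 0 0 0.004 0 0 0 | 0 0 0 0.0053 0 0 0 | 0 0 0 0.0053 0 0 0"
}}

```text
time: 10.15
eef_pos: [0.4795, 0.2035, 0.185]
eef_rot: [-0.0, 0.816, 0.578, -0.0]
ft_force: [0.7, 0.0, -3.5]
width: 0.243
gripper_force: 44.9
```

Emit:
{"method": "shift_gripper", "body": {
  "rows": "0 0 0 0.0007 0 0 0 | 0 0 0 0.0013 0 0 0 | 0 0 0 0.0013 0 0 0"
}}

```text
time: 10.45
eef_pos: [0.4796, 0.2036, 0.1843]
eef_rot: [-0.0, 0.816, 0.578, 0.0]
ft_force: [0.1, 0.6, 0.6]
width: 0.247
gripper_force: 44.9
```

Emit:
{"method": "shift_gripper", "body": {
  "rows": "0 0 0 0.0007 0 0 0 | 0 0 0 0.0013 0 0 0 | 0 0 0 0.0013 0 0 0"
}}

```text
time: 10.75
eef_pos: [0.4797, 0.2036, 0.1843]
eef_rot: [-0.0, 0.816, 0.578, 0.001]
ft_force: [-1.5, 0.7, 9.7]
width: 0.243
gripper_force: 44.9
```

The board seats at TCP z = 0.1843, as predicted, and the force rises from there. I'll press a little more and check.

Scaled: 0.001 m / 0.75 = 0.0013, 0.0005 m / 0.75 = 0.0007.

Emit:
{"method": "shift_gripper", "body": {
  "rows": "0 0 0 0.0007 0 0 0 | 0 0 0 0.0013 0 0 0 | 0 0 0 0.0013 0 0 0 | 0 0 0 0.0013 0 0 0"
}}

```text
time: 11.15
eef_pos: [0.4797, 0.2036, 0.1843]
eef_rot: [-0.0, 0.816, 0.578, 0.001]
ft_force: [-4.0, -0.4, 18.1]
width: 0.245
gripper_force: 45.0
```

```bash
python3 - <<'E'
from cell import r
import cv2,numpy as np
a=r.camera("scene")["pixels"];b=r.camera("side")["pixels"]
f=lambda im,x,y:cv2.resize(im[y:y+110,x:x+80],None,fx=5,fy=5,interpolation=cv2.INTER_CUBIC)
cv2.imwrite("pics/end.png",np.hstack([f(a,255,120),f(b,185,115)])[:,:,::-1])
E
python3 go.py .48 .203 .184 -19.4
```

```text
shift [-0.0005  0.0004  0.0003] turn [ 0.0005 -0.0018 -0.0007] t 11.25 F [-4.43  0.12 18.6 ]
```

View pics/end.png

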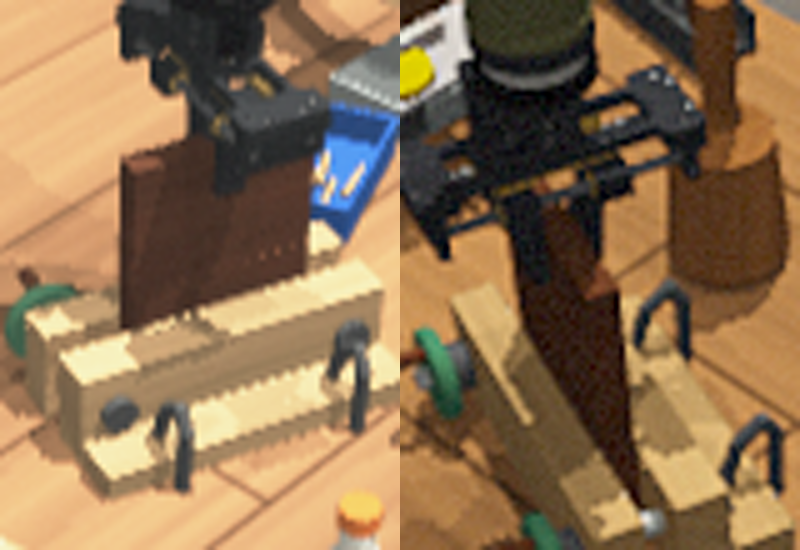

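In both views the boards form one continuous piece with no gap, from about (280,183) to (316,175) in the scene view. The press is steady at about 19 N plus the board's weight. Handing in.

```bash
python3 -c "
from cell import r
print(r.sign_off())"
```

```text
the job is handed in; nothing more can be done
None
```

I fitted the walnut board onto the dowels and handed the job in at about 11 s; the joint shows no visible gap, and the arm still grips the board at 45 N and presses down with about 19 N plus the board's weight (the hand-in returned no verdict).

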